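# Lift the blue glaze bucket off its tipping cradle

## Robot

A 6-joint arm with a two-finger parallel gripper is mounted at the origin on the work surface. World frame = base frame: x ahead of the robot, y to its left, z up, the work surface at z = 0. Lengths are in m, angles in degrees, forces in N, time in s.
With the tool pointing down it reaches from about 0.325 to 0.775 m from the base axis. Payload 5.5 kg.
Tool frame: the origin (TCP) lies at the centre of the arm's flange, where the gripper is bolted on; the fingertips stand 182 mm ahead of it and the grasp point (between the pads) lies 163 mm ahead of it; z points along the fingers, y is the line along which they close (so a half turn about z gives the same grasp; the last joint's range is limited). The gripper opens to 88 mm and grips with 3 to 60 N. Pads are 20 mm wide; open, the fingers measure 115 mm over their backs; the gripper's body (75 mm by 178 mm) begins 61 mm behind the grasp point.
Start: joints at [60.12, 5.22, 70.514, -0, 104.267, -3.249], TCP at [0.269, 0.536, 0.405] pointing down, gripper open.
Joint ranges: [-164.24, 164.24], [-49.07, 125.15], [9.68, 141.18], [-86.29, 266.29], [3.28, 154.24], [-151.56, 151.56]. Speed limits (degrees/s): [147.25, 147.25, 172.46, 180, 180, 180].

## Interface

Orientations are given as [roll, pitch, yaw] about the fixed x, y, z axes, in that order (R = Rz(yaw) Ry(pitch) Rx(roll)).
In Python, from station import r gives the robot as it stands. The module is installed in compiled form; this text tells all that it offers. Calls block until the motion is done:
- r.reach(position, orientation): joint-space move of the TCP to a pose.
- r.servo_line(position, rotation=None, speed=0.15): straight line of the TCP; rotation=None keeps the orientation; speed is the mean speed in m/s.
- r.move_joints(angles): joint-space move.
- r.let_go() and r.grab(squeeze=None): open the fingers fully, or close them until they stop; squeeze is the grip in N (None keeps the last).
- r.wait(seconds).
- r.inverse_kinematics(position, orientation): joint angles nearest the present ones, or None.
- r.sense(): the state.
- r.snapshot(name): name is "side" or "top"; returns a dict with "frame" (420x560x3 uint8, red, green, blue), "fx", "fy", "cx", "cy" (pixels), "R" (3x3) and "t" (3): a world point X has camera coordinates R X + t. Camera axes: x right, y down, z forward; pixel columns grow to the right and rows downward; lengths in m; the calibration is good to about 2 mm. A picture is of the moment at which its call begins. There is no depth.
A pose or a line that the arm cannot do raises r.IKError and nothing moves.
- r.hand_in(): hands the job in; it is judged then, once.
The state is a dict: "clock": time; "joints": joint angles; "joint_vel": joint speeds; "joint_torque": joint torques, N m; "tcp_pos": TCP position; "orientation": TCP orientation; "contact_force": force on the tool from outside, world axes, zero at the start; "torque": the same for the moment, N m; "opening": finger opening in m; "gripper_force": force on a finger pad.
Only numpy, scipy, OpenCV 4.12 (cv2) and the standard library are available. Lean on these libraries where they do the work, as an engineer would, in place of code of your own. Each camera call takes 0.05 s, during which the arm holds its last target. There are 200 camera calls.

## Task

Take the blue glaze bucket by its wooden handle, lift it straight up out of its tipping cradle without letting it swing or catch, and keep it upright while you carry it over to the round terracotta bat. Set it down gently, standing upright about the middle of the bat, and let go; leave the white bucket hanging in its own cradle.

Things in the scene. Friction and masses are not known exactly. Their poses are not given: they have to be found in the camera images.
- blue_bucket_grip (a point): Blue open pail, 0.3 to 0.5 kg, 90 mm high, 72 mm wide at foot, 90 at rim, on a rigid stirrup handle: flat wooden bar 12 mm thick (x), 85 long (y), 20 high. Point: centre of the bar, 160 mm above the table as it hangs; underside 130 mm, rim 40 mm, pins 60 mm below it. Pins along y rest loose in the cradle, so it swings about y; pinching the bar across its 12 mm with flat fingers steadies it.
- white_bucket_grip (a point): White glaze bucket, the same in shape and size as the blue one, hanging in an identical cradle; it stays there. This point is the centre of its wooden handle bar, 160 mm above the table; axes as for the blue one.
- blue_cradle: Grey steel cradle of the blue bucket, fixed: base plate 130 x 170 x 12 mm, two posts 10 mm thick at y = +-59 mm with V notches open upwards, tops 116 mm above the table, 55 mm wide. The 10 mm pins (20 mm end discs, 146 mm overall) rest in them 100 mm above the table, with 5 mm play along y, and are free once lifted 25 mm. Origin: centre of underside, on the table; y along the pins, z up.
- bat: Round terracotta bat (slab), fixed flat on the table: 150 mm diameter, 20 mm thick. Origin: centre of its underside, on the table, so its top is 20 mm above the origin. A bucket standing on it has its handle centre 150 mm above the table.
There are look-alikes about, which are no part of the job. Leave any green look-alike of the part that bears blue_bucket_grip alone.

How it is judged:
By the outcome, as a careful person would: the job done as asked, in the order asked, and still so for the second after the job is handed in, with the robot touching nothing.
It also fails if it takes over 42 s, if anything falls off the work surface, if the arm or the gripper's body presses on something with over 40 N, if the wrist force passes 120 N, or if a joint passes its speed limit or range.

## Working session

There is one attempt and no reset: what is moved stays moved. The work goes in short steps, each a Python script; the robot and the scene stay as the last script left them, time stands still between calls to the robot, and variables do not carry over. Pictures are saved under pics/ and viewed, at most 10 in all, crops included, and the job is handed in when it is done.

```bash
mkdir -p pics
python3 - <<'E'
from station import r
import cv2,numpy as np,pickle
d={}
for n in("top","side"):
    s=r.snapshot(n);d[n]=s;cv2.imwrite(f"pics/{n}0.png",s["frame"][:,:,::-1])
    print(n,s["fx"],s["cx"],s["cy"],np.round(s["R"],3).tolist(),np.round(s["t"],3), -np.array(s["R"]).T@s["t"])
pickle.dump(d,open("s0.pkl","wb"))
E
```

```text
top 381.2730115924814 283.69836596769295 213.11101175733302 [[0.089, -0.996, -0.003], [-0.975, -0.086, -0.205], [0.204, 0.021, -0.979]] [-0.033  0.459  0.772] [ 0.29336815 -0.00959255  0.84960165]
side 446.0586385680368 284.8585992971083 206.35145556802468 [[0.989, -0.148, 0.011], [-0.082, -0.61, -0.788], [0.123, 0.778, -0.616]] [-0.456  0.13   0.89 ] [ 0.35150808 -0.68023054  0.65585067]
```

View pics/top0.png

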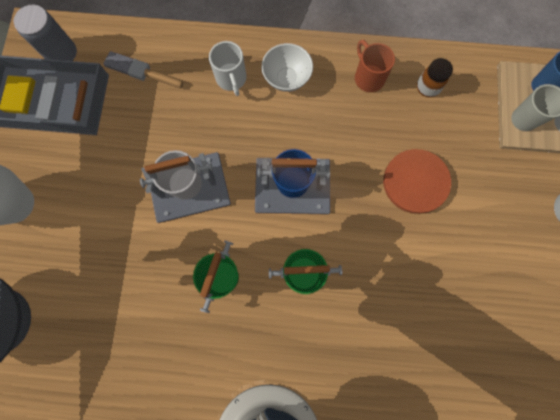

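View pics/side0.png

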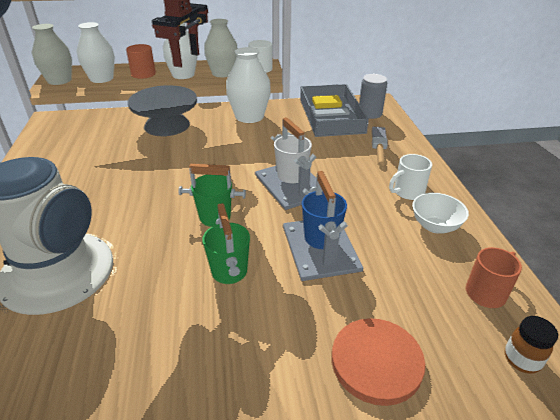

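Candidates: the top image shows the blue bucket at (294,173) with its bar at (294,162), the white bucket at (173,172) with its bar at (168,164), and green look-alikes at (216,275) and (305,271). In the side view, blue is at (324,215), white at (292,158), and green at (212,200) and (227,250). The blue one in the cradle is the target. The bat is at (418,181) in top and (378,358) in side; the red mug is not it.

```bash
cat > h.py <<'E'
import numpy as np,cv2
def ray(s,p):
    R=np.array(s["R"]);d=R.T@np.array([(p[0]-s["cx"])/s["fx"],(p[1]-s["cy"])/s["fy"],1]);return -R.T@np.array(s["t"]),d/np.linalg.norm(d)
def onz(s,p,z):
    o,d=ray(s,p);return o+d*(z-o[2])/d[2]
def tri(s1,p1,s2,p2):
    a,u=ray(s1,p1);b,v=ray(s2,p2)
    k=np.linalg.lstsq(np.c_[u,-v],b-a,rcond=None)[0];p,q=a+u*k[0],b+v*k[1]
    return (p+q)/2,np.linalg.norm(p-q)
def proj(s,X):
    c=np.array(s["R"])@X+s["t"];return np.array([s["fx"]*c[0]/c[2]+s["cx"],s["fy"]*c[1]/c[2]+s["cy"]])
def blob(s,box,lo,hi):
    x0,y0,x1,y1=box;h=cv2.cvtColor(s["frame"][y0:y1,x0:x1],cv2.COLOR_RGB2HSV)
    m=cv2.inRange(h,np.array(lo),np.array(hi));c=max(cv2.findContours(m,cv2.RETR_EXTERNAL,cv2.CHAIN_APPROX_NONE)[0],key=cv2.contourArea)
    return c+np.array([[x0,y0]])
E
python3 - <<'E'
import pickle;from h import *
d=pickle.load(open("s0.pkl","rb"));T,S=d["top"],d["side"]
im=[]
for s,b in((T,(245,135,345,220)),(S,(280,160,380,290))):
    c=s["frame"][b[1]:b[3],b[0]:b[2],::-1];im.append(cv2.resize(c,(400,400*c.shape[0]//c.shape[1]),interpolation=cv2.INTER_CUBIC))
H=max(i.shape[0] for i in im);cv2.imwrite("pics/crop.png",np.hstack([cv2.copyMakeBorder(i,0,H-i.shape[0],0,0,0) for i in im]))
for s,p in((T,(294,162)),(S,(324,185))):print(cv2.cvtColor(s["frame"],cv2.COLOR_RGB2HSV)[p[1]-1:p[1]+2,p[0]].tolist())
for s,b in((T,(380,140,460,220)),(S,(325,310,430,405))):
    c=blob(s,b,(0,120,80),(9,255,255));w=np.array([onz(s,p,.02)[:2] for p in c[:,0].astype(float)])
    (x,y),rad=cv2.minEnclosingCircle(w.astype(np.float32)*1000);e=cv2.fitEllipse(w.astype(np.float32)*1000);print("bat",x,y,rad,e)
for s,b in((T,(262,150,325,175)),(S,(310,165,345,205))):
    c=blob(s,b,(0,110,60),(14,255,255));print("bar",cv2.boundingRect(c),cv2.contourArea(c),np.round(cv2.boxPoints(cv2.minAreaRect(c))).tolist())
E
```

```text
[[12, 153, 137], [13, 159, 135], [13, 152, 131]]
[[12, 140, 184], [14, 136, 157], [14, 144, 140]]
bat 568.1043090820312 -284.8066101074219 76.24211120605469 ((567.6110229492188, -285.4860534667969), (143.900634765625, 149.8108673095703), 30.236717224121094)
bat 568.94189453125 -290.6550598144531 79.32013702392578 ((568.2992553710938, -290.0075988769531), (147.00070190429688, 156.87342834472656), 153.22914123535156)
bar (272, 158, 44, 9) 283.0 [[272.0, 166.0], [272.0, 158.0], [315.0, 159.0], [315.0, 167.0]]
bar (318, 171, 17, 30) 201.0 [[314.0, 173.0], [322.0, 169.0], [335.0, 197.0], [328.0, 200.0]]
```

View pics/crop.png

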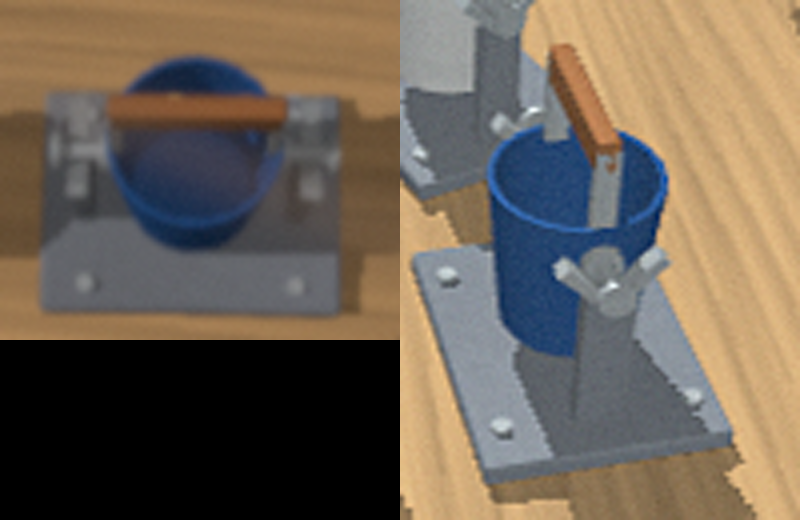

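The crop shows an upright blue pail with pins in the V notches of a grey cradle and its wooden bar clear on top. The bar's top edge is near row 158.5 in top, x 272–316; its ends in side are near (320,171.5) and (332,197.5).

Run:
```python
import pickle;from h import *
from station import r
d=pickle.load(open("s0.pkl","rb"));T,S=d["top"],d["side"]
f=lambda p:np.round(p*1000,1)
L,Rr=(271.8,158.6),(316.5,159.2)
print("top far edge z.17",f(onz(T,L,.17)),f(onz(T,Rr,.17)))
print("top low edge z.15",f(onz(T,(272,166.5),.15)),f(onz(T,(316,167),.15)))
a,b=(332,197.5),(320.2,171.2)
print("side",f(onz(S,a,.17)),f(onz(S,b,.17)))
# plate corners z=.012 
print("plate",[f(onz(T,p,.012)) for p in((255,213),(330,213.5),(330,159.))],[f(onz(S,p,.012)) for p in((301.5,278),(363,269),(283.5,223.5))])
```

```text
top far edge z.17 [537.   36.4 170. ] [543.2 -47.3 170. ]
top low edge z.15 [528.3  35.8 150. ] [534.7 -48.5 150. ]
side [537.6 -51.7 170. ] [534.4  35.8 170. ]
plate [array([462.3,  72.4,  12. ]), array([476. , -95.3,  12. ]), array([604.5, -87.1,  12. ])] [array([479. , -94.7,  12. ]), array([604.8, -87.7,  12. ]), array([468.2,  72.4,  12. ])]
```

Measured bar centre is about (0.536, -0.007, 0.16) with yaw about 4°. The plate centre (0.535, -0.0075) agrees, and so do the sizes. Bat centre is about (0.568, -0.287). Moving above the bar.

Run:
```python
import pickle;from h import *
from station import r
s=r.sense();print(s["clock"],np.round(s["orientation"],1))
for y in(94,-86):
    q=[r.inverse_kinematics(p,[180,0,y]) for p in([.5355,-.0072,.40],[.5355,-.0072,.323],[.5355,-.0072,.433],[.568,-.287,.433],[.568,-.287,.315])]
    print(y,[None if k is None else np.round(k,0).tolist() for k in q])
    if all(k is not None for k in q): break
r.reach([.5355,-.0072,.40],[180,0,y]);r.servo_line([.5355,-.0072,.345],speed=.1);r.wait(.3)
T,S=r.snapshot("top"),r.snapshot("side");s=r.sense();print(y,s["clock"],s["tcp_pos"],s["contact_force"])
pickle.dump((T,S),open("s1.pkl","wb"))
c=S["frame"][120:300,240:420,::-1];d=T["frame"][110:230,220:370,::-1]
cv2.imwrite("pics/near.png",np.hstack([cv2.resize(c,(400,400),interpolation=2),cv2.resize(d,(400,400),interpolation=2)]))
```

```text
0.1 [-179.9   -0.   153.4]
94 [[-4.0, -5.0, 81.0, 0.0, 104.0, -8.0], [-4.0, -5.0, 89.0, 0.0, 96.0, -8.0], [-4.0, -4.0, 77.0, 0.0, 107.0, -8.0], [-30.0, 11.0, 61.0, 0.0, 108.0, -34.0], [-30.0, 11.0, 73.0, 0.0, 96.0, -34.0]]
94 3.3667 [ 0.53552526 -0.00722371  0.34534452] [-0.25474083 -0.17127997  0.07605675]
```

View pics/near.png

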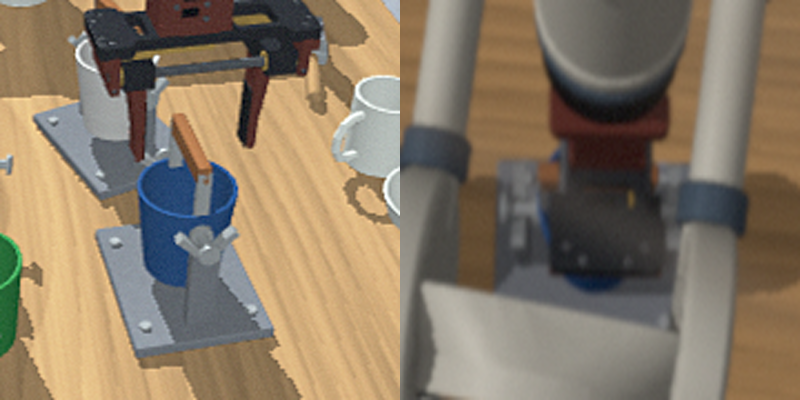

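The side crop shows the finger tips straddling the bar symmetrically: tips near (138,158) and (247,145), bar near (192,145). I'll descend and pinch lightly.

Run:
```python
from station import r
import numpy as np
r.servo_line([.5355,-.0072,.3225],speed=.05);r.wait(.2)
def p():
    s=r.sense();print(round(s["clock"],2),np.round(s["tcp_pos"],4),np.round(s["contact_force"],2),np.round(s["torque"],2),s["opening"],s["gripper_force"])
p();r.grab(6);r.wait(.4);p()
S=r.snapshot("side");import cv2;cv2.imwrite("pics/grab.png",cv2.resize(S["frame"][120:300,240:420,::-1],(540,540)))
```

```text
4.17 [ 0.5356 -0.0072  0.323 ] [0.15 0.08 0.37] [-0.02  0.13 -0.01] 0.08803220308904135 0.0
5.71 [ 0.5356 -0.0072  0.3225] [ 2.03 -0.71 -0.94] [-0.01 -0.28  0.06] 0.012092259587258604 5.999782830476761
```

View pics/grab.png

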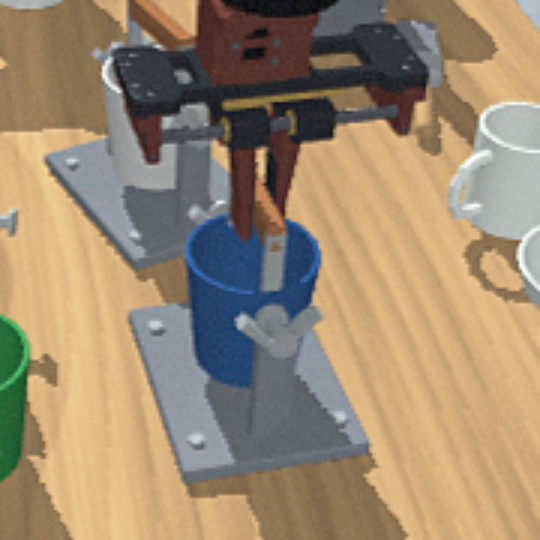

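The bar is held between the pads (opening 12.1 mm), upright, with the pins still in the notches. The 2 N push in +x suggests an offset of about 1 mm, so I'll ease that, tighten and lift.

Run:
```python
from station import r
import numpy as np,cv2
def p():
    s=r.sense();print(round(s["clock"],2),np.round(s["tcp_pos"],4),np.round(s["contact_force"],2),np.round(s["torque"],2),round(s["opening"],4),round(s["gripper_force"],1))
r.servo_line([.5365,-.0074,.3225],speed=.01);r.wait(.2);p()
r.grab(35);r.wait(.2);p()
r.servo_line([.5365,-.0074,.332],speed=.03);p()
r.servo_line([.5365,-.0074,.355],speed=.05);p()
r.servo_line([.5365,-.0074,.440],speed=.08);r.wait(.3);p()
S=r.snapshot("side");cv2.imwrite("pics/lift.png",S["frame"][:,:,::-1])
```

```text
6.21 [ 0.5363 -0.0073  0.3225] [-1.81  2.05  1.27] [0.21 0.38 0.03] 0.012 6.0
6.62 [ 0.5364 -0.0073  0.3225] [-3.22  1.72  2.29] [0.3  0.81 0.01] 0.012 35.0
7.09 [ 0.5366 -0.0075  0.332 ] [-0.05 -0.88 -4.15] [-0.05  0.01 -0.  ] 0.0115 35.0
7.7 [ 0.5365 -0.0074  0.3552] [ 0.5  -0.6  -3.23] [-0.07  0.02 -0.04] 0.0119 35.0
9.22 [ 0.5365 -0.0074  0.4397] [ 0.08  0.21 -4.32] [-0.03  0.12  0.03] 0.0121 35.0
```

View pics/lift.png

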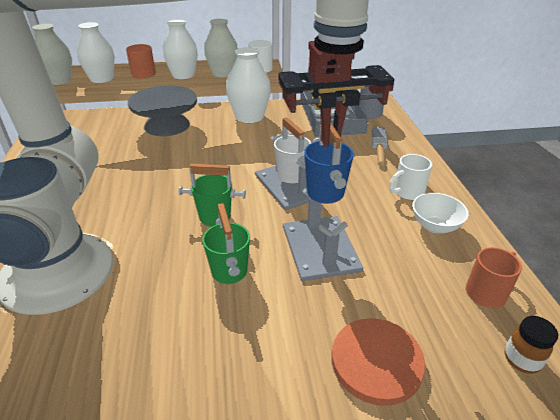

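The bucket is free of the cradle, upright in the gripper at about (328,170), and the load is 4.3 N. Carrying to above the bat.

Run:
```python
from station import r
import numpy as np,cv2
def p():
    s=r.sense();print(round(s["clock"],2),np.round(s["tcp_pos"],4),np.round(s["orientation"],2),np.round(s["contact_force"],2),round(s["opening"],4),round(s["gripper_force"],1))
r.servo_line([.568,-.2875,.440],speed=.09);r.wait(.3);p()
r.servo_line([.568,-.2875,.335],speed=.07);r.wait(.3);p()
S,T=r.snapshot("side"),r.snapshot("top")
cv2.imwrite("pics/over.png",np.hstack([cv2.resize(S["frame"][200:420,270:490,::-1],(400,400)),cv2.resize(T["frame"][100:260,340:500,::-1],(400,400))]))
```

```text
12.85 [ 0.568  -0.2875  0.44  ] [180.     0.    94.01] [ 0.04  0.19 -3.42] 0.0117 35.0
14.8 [ 0.568  -0.2875  0.3352] [1.7999e+02 1.0000e-02 9.4000e+01] [ 0.65 -1.18 -3.93] 0.0117 35.0
```

View pics/over.png

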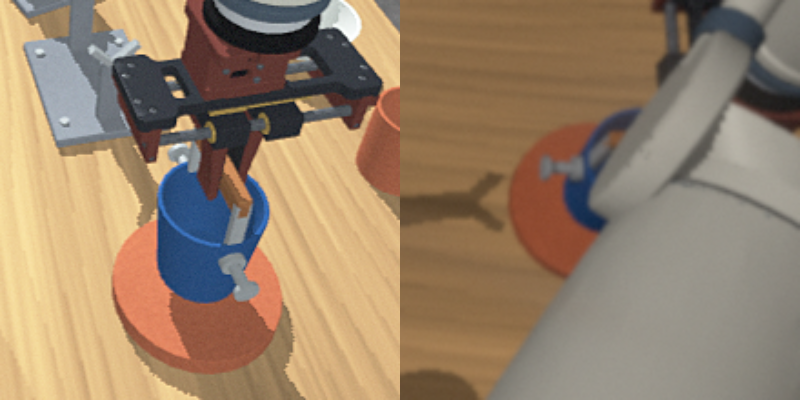

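The bucket hangs upright and centred about 2 cm above the bat; its lean in side view matches the perspective. Lowering gently until contact.

Run:
```python
from station import r
import numpy as np
def p():
    s=r.sense();print(round(s["clock"],2),np.round(s["tcp_pos"],4),np.round(s["contact_force"],2),np.round(s["torque"],2),round(s["opening"],4));return s["contact_force"][2]
z=.316;r.servo_line([.568,-.2875,z],speed=.04);r.wait(.2);p()
while z>.308:
    z-=.0007;r.servo_line([.568,-.2875,z],speed=.02);r.wait(.12)
    if p()>-1: break
print(z)
```

```text
15.72 [ 0.568  -0.2875  0.3164] [-0.15  0.17 -3.67] [-0.12  0.04  0.01] 0.0118
16.09 [ 0.568  -0.2875  0.3153] [-0.3  -1.25 -4.34] [-0.05  0.04  0.02] 0.0121
16.46 [ 0.568  -0.2875  0.3146] [ 0.56  0.28 -3.83] [-0.04  0.1  -0.04] 0.012
16.82 [ 0.568  -0.2875  0.3139] [ 0.21  0.09 -3.86] [-0.08  0.02  0.  ] 0.0122
17.19 [ 0.568  -0.2875  0.3132] [ 0.57 -0.51 -3.87] [-0.08  0.02 -0.03] 0.0115
17.56 [ 0.568  -0.2875  0.3127] [ 0.09  0.62 -2.78] [-0.07  0.04  0.06] 0.0116
17.93 [ 0.568  -0.2875  0.3127] [0.76 0.4  2.58] [0.01 0.25 0.  ] 0.012
0.31180000000000013
```

Contact is at the expected height of 0.3127. Easing the grip, then letting go and withdrawing straight up.

Run:
```python
from station import r
import numpy as np,cv2
r.grab(4);r.wait(.2);r.let_go();r.wait(.3)
r.servo_line([.568,-.2875,.42],speed=.08);r.reach([.40,.05,.45],[180,0,94]);r.wait(.3)
s=r.sense();print(s["clock"],s["tcp_pos"],s["contact_force"],s["opening"])
S,T=r.snapshot("side"),r.snapshot("top")
cv2.imwrite("pics/end.png",np.hstack([cv2.resize(S["frame"][100:420,200:520,::-1],(400,400)),cv2.resize(T["frame"][80:280,330:530,::-1],(400,400))]))
```

```text
23.075 [0.4003976  0.04962456 0.44977941] [-0.25402724 -0.26580711  0.49518889] 0.0878345645196181
```

View pics/end.png

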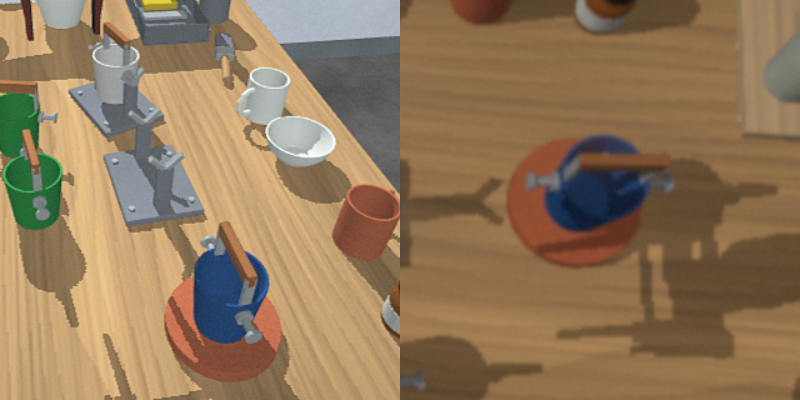

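The blue bucket stands upright about the middle of the bat, with its foot near (582,203) in the top crop and the bat near (575,203). The white bucket still hangs in its cradle and the green ones are untouched. Handing in.

```bash
python3 -c "
from station import r
print(r.hand_in())"
```

```text
the job is handed in; nothing more can be done
None
```

The blue bucket stands upright, released, about the middle of the terracotta bat; the white bucket still hangs in its cradle, and the job was handed in at about 23 s.

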